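Hitch a restocking tray to its bench dock

ROBOT

A 7-joint arm with a two-finger parallel gripper is mounted at the origin on the work surface. World frame = base frame: x ahead of the robot, y to its left, z up, the work surface at z = 0. Lengths are in m, angles in rad, forces in N, time in s.
With the tool pointing down it reaches from about 0.425 to 1.025 m from the base axis. Payload 3.6 kg.
Tool frame: the origin (TCP) lies between the finger pads; the fingertips stand 8 mm ahead of it and the grasp point (between the pads) lies 11 mm behind it; z points along the fingers, y is the line along which they close (so a half turn about z gives the same grasp; the last joint's range is limited). The gripper opens to 85 mm and grips with 20 to 120 N. Pads are 22 mm wide; open, the fingers measure 114 mm over their backs; the gripper's body (76 mm by 85 mm) begins 54 mm behind the grasp point. The pads swing forward as they close: fully open they stand 13 mm farther back than shut.
Start: joints at [-1.375, 0.591, 0.048, 1.609, -0.033, 0.943, -0.034], TCP at [0.207, 0.695, 0.239] pointing down, gripper open.
Joint ranges: [-2.69, 2.69], [-0.47, 2.24], [-1.27, 1.36], [0.19, 2.51], [-1.53, 4.68], [0.08, 2.07], [-3.09, 3.09]. Speed limits (rad/s): [2.57, 2.57, 3.14, 3.14, 3.14, 3.14, 3.14].

INTERFACE

Orientations are given as [roll, pitch, yaw] about the fixed x, y, z axes, in that order (R = Rz(yaw) Ry(pitch) Rx(roll)).
In Python, from bench import env gives the robot as it stands. The module is installed in compiled form; this text tells all that it offers.
- The arm moves only by the shell command python3 -m pendant 'ROWS' [OPENING] [FORCE]. ROWS is JSON, a list that holds one entry, the list of rows, each a list of 6 numbers: the shift along the tool's x, y, z in m, then the turn, a rotation vector about the tool's x, y, z in degrees. In form: [[[dx, dy, dz, rx, ry, rz], ...]]. A call has exactly 10 rows; each row is the pose to reach, as a shift and turn from the pose commanded when the call began, along the tool's axes at that moment; what a row does not reach only later rows make up. A row lasts 1/10 s, in which the tool goes at most 50 mm and 8.59 degrees, less where a joint would pass 70% of its speed; a pose out of reach is approached as far as the arm can. A call with a gripper value outside its range is refused whole. OPENING is the closure, from 0 (fully open) to 1 (shut), set as the call begins (- or left out, the last holds). The fingers move at their own pace and stop on an object; FORCE is the grip in N (left out, the last holds). Time passes only in rows, so rows that repeat a pose let the fingers close, or fill a call up. It gives the time, the measured TCP pose, the force, the opening and the grip force at its end, in the units of the state.
- env.get_state(): the state, without advancing time (a new reading comes with each control period).
- env.snapshot(name): name is "scene" or "top"; returns a dict with "frame" (400x640x3 uint8, blue, green, red), "vertical_fov" (degrees; the focal length in pixels is half the picture's height over the tangent of half this angle, whatever the lens; pixels are square), "cx", "cy" (the principal point, pixels), "R" (3x3) and "t" (3): a world point X has camera coordinates R X + t. Camera axes: x right, y down, z forward; pixel columns grow to the right and rows downward; lengths in m; the calibration is good to about 2 mm. A picture is of the moment at which its call begins. There is no depth.
- env.finish_job(): hands the job in; it is judged then, once.
The state is a dict: "clock": time; "qpos": joint angles; "qd": joint speeds; "joint_torque": joint torques, N m; "position": TCP position; "tool_rot": TCP orientation; "contact_force": force on the tool from outside, world axes, zero at the start; "wrist_torque": the same for the moment, N m; "width": finger opening in m; "gripper_force": force on a finger pad.
Only numpy, scipy, OpenCV 4.12 (cv2) and the standard library are available. Lean on these libraries where they do the work, as an engineer would, in place of code of your own. Each camera call takes 0.05 s, during which the arm holds its last target. There are 200 camera calls.

TASK

Bring the purple restocking tray up to the dock and push its hook onto the red-headed pin, fully home against the hook's rubber pad, so that the yellow sprung latch flips shut behind the pin. Then pull the tray gently back until the latch bears on the pin, to prove that it holds, and let go, leaving it hitched and flat on the bench. Do not force it: keep every push or pull on the dock under about 20 N, and leave the bottle, the carton and the tape roll alone.

Things in the scene. Friction and masses are not known exactly. Their poses are not given: they have to be found in the camera images.
- tray_grip (a point): Middle of the black handle bar of a loose purple tray (190 x 106 mm, rim 55 mm high, on a steel skid 170 x 110 mm with slippery glides; about 0.5 to 0.8 kg), 80 mm above the tray's underside; x points out of the hook's mouth (the way it is pushed), z up. The bar is 16 mm wide (x), 98 mm long (y), 18 mm high, on two uprights 90 mm apart (y); packs in the tray are below 50 mm.
- hook_seat (a point): Where the pin's axis stands when fully home in the hook: 148.5 mm ahead (x) of tray_grip, 18 mm above the tray's underside; axes as tray_grip. The steel hook is a flat fork, 12 to 24 mm above the underside. Inside, the pin may stand up to 10 mm to the +y or 2 mm to the -y side (a recess for the latch).
- hook_throat (a point): Middle of the hook's 20 mm wide throat, where the two flares begin; 33.5 mm ahead (x) of hook_seat at the same height, axes as tray_grip. From here the flares widen straight to a mouth 53 mm wide, 26 mm farther ahead.
- seat_pad: Black rubber pad at the bottom of the hook, its face 8.5 mm behind hook_seat: the pin touches it when fully home. Fixed to the tray (the pose given is the tray's: on its underside, straight below tray_grip, x ahead).
- latch (a joint): Yellow sprung latch. 0 rad: shut, lying across the throat against a stop (it cannot open outwards); 1.3 rad: folded inwards along the jaw. A pin pushed in folds it with about 6 to 13 N; it springs shut once the pin is within about 3 mm of home. Shut, it lets the pin go back about 12 mm from home, then holds it.
- latch_blade: The yellow latch's blade, 18 mm long; origin at its pivot, on the throat's +y side (28 mm ahead of and 14 mm to the +y side of hook_seat).
- dock: Fixed dark steel plate 158 x 120 x 6 mm; origin on the bench under the slot's middle. x points the way the hook is pushed on, z up. The plate begins 40 mm before the origin; a yellow bumper plate 50 mm high stands 106 mm beyond it.
- dock_slot (a point): Middle of the dock's slot, 18 mm above the bench, axes as dock. The slot runs askew, along (0.94, 0.34) in x, y. The upright steel pin, 16 mm thick, red head 32 mm across (30 to 37 mm up: the hook cannot drop over it), is clamped anywhere along it, up to 30 mm either way: up to 28 mm in x with 10 mm in y. That place is not measured: look, or feel for it with the hook.
- bottle: White bottle, 60 mm in diameter, 150 mm high, loose; origin at the middle of its foot. Leave alone.
- carton: Cardboard carton 90 x 180 x 65 mm, loose; origin at the middle of its underside. Leave alone.
- tape: Roll of white tape lying flat, 90 mm in diameter, 25 mm high, loose; origin at the middle of its underside. Leave alone.

How it is judged:
By the outcome, as a careful person would: the job done as asked, in the order asked, and still so for the second after the job is handed in, with the robot touching nothing.
It also fails if it takes over 72 s, if anything falls off the work surface, if the arm or the gripper's body presses on something with over 40 N, if the wrist force passes 120 N, or if a joint passes its speed limit or range.

## Working session

There is one attempt and no reset: what is moved stays moved. The work goes in short steps, Python scripts to look and compute and a shell command to move; the robot and the scene stay as the last step left them, time stands still between calls to the robot, and variables do not carry over. Pictures are saved under pics/ and viewed, at most 10 in all, crops included, and the job is handed in when it is done.

```bash
mkdir -p pics
cat > h.py <<'E'
import numpy as np, cv2
from bench import env
def snap(n):
    s=env.snapshot(n); s['f']=200/np.tan(np.radians(s['vertical_fov'])/2); s['R']=np.array(s['R']); s['t']=np.array(s['t']); return s
def ray(s,u,v,z):
    d=s['R'].T@np.array([(u-s['cx'])/s['f'],(v-s['cy'])/s['f'],1]); c=-s['R'].T@s['t']
    return c+d*(z-c[2])/d[2]
def proj(s,X):
    p=s['R']@np.array(X)+s['t']; return s['cx']+s['f']*p[0]/p[2], s['cy']+s['f']*p[1]/p[2]
E
python3 - <<'E'
from h import *
for n in('scene','top'):
    s=snap(n); cv2.imwrite(f'pics/{n}0.png',s['frame']); print(n,-s['R'].T@s['t'],s['f'])
st=env.get_state(); print({k:np.round(v,3) for k,v in st.items()})
E
```

```text
scene [1.33230541 0.24104872 0.97624242] 457.98339225183327
top [0.32121965 0.01097873 1.11960613] 396.79549945056607
{'clock': np.float64(0.1), 'qpos': array([-1.374,  0.592,  0.048,  1.61 , -0.033,  0.943, -0.034]), 'qd': array([ 0.002, -0.001,  0.003, -0.002, -0.002,  0.002,  0.001]), 'joint_torque': array([ 4.0000e-03, -5.5000e+01,  1.5530e+00, -1.9882e+01,  1.0000e-02,
        4.0000e-03, -0.0000e+00]), 'position': array([0.207, 0.694, 0.238]), 'tool_rot': array([-3.14 ,  0.   ,  2.852]), 'contact_force': array([-0.059, -0.092, -0.339]), 'wrist_torque': array([-0.009,  0.01 ,  0.076]), 'gripper_force': np.float64(0.0), 'width': np.float64(0.086)}
```

View pics/top0.png

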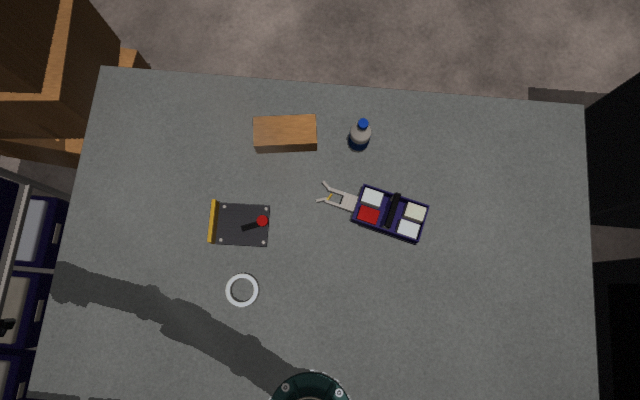

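View pics/scene0.png

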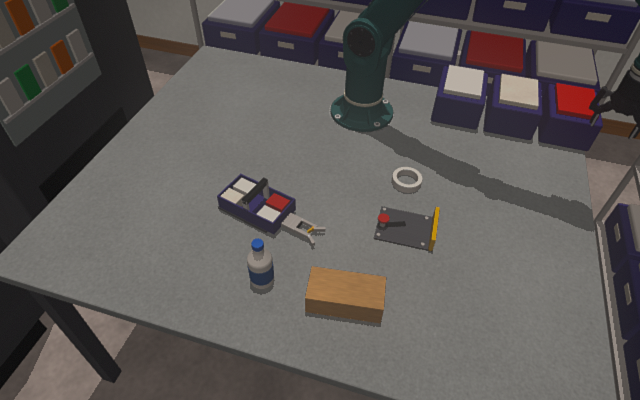

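The top view shows the tray with its handle at about (393,210) and the hook at (335,198) pointing left (+y). The dock is at (242,225), with the red pin head at (262,221) and the bumper at (213,222). Next I'll enlarge the hook and dock area and measure.

Run:
```python
from h import *
s=snap('top'); c=snap('scene')
cv2.imwrite('pics/crop1.png',cv2.resize(s['frame'][170:260,200:440],None,fx=3.3,fy=3.3,interpolation=cv2.INTER_CUBIC))
def red(s,x0,x1,y0,y1):
    f=s['frame'].astype(int); m=((f[...,2]>120)&(f[...,1]<60)&(f[...,0]<70)); m[:, :x0]=0;m[:,x1:]=0;m[:y0]=0;m[y1:]=0
    v,u=np.nonzero(m); return u.mean(),v.mean(),len(u)
for S,b in((s,(250,275,205,235)),(c,(372,395,208,232))):
    u,v,n=red(S,*b); print('pin',u,v,n,ray(S,u,v,.035))
def mask(f,lo,hi,box):
    m=cv2.inRange(f,lo,hi); z=np.zeros_like(m); x0,x1,y0,y1=box; z[y0:y1,x0:x1]=m[y0:y1,x0:x1]; return z
def rect(S,m,z):
    v,u=np.nonzero(m); P=np.array([ray(S,a,b,z)[:2] for a,b in zip(u,v)],np.float32)
    r=cv2.minAreaRect(P); print(len(u),r,'mean',P.mean(0)); return r
f=s['frame']; print('handle px',f[205:215,393],'plate',f[215,235],f[228,250],'rim',f[190,400:403],'bump',f[222,212],'hook',f[202,345])
```

```text
pin 261.53932584269666 220.04494382022472 89 [0.49982522 0.17932091 0.035     ]
pin 383.2972972972973 217.3918918918919 74 [0.49582297 0.17995112 0.035     ]
handle px [[21 21 22]
 [23 22 23]
 [22 19 22]
 [22 21 20]
 [21 21 23]
 [23 24 24]
 [25 22 25]
 [20 18 19]
 [22 22 21]
 [25 25 23]] plate [59 58 59] [22 21 23] rim [[109 111 111]
 [106 108 109]
 [103 107 106]] bump [ 53 142 174] hook [147 154 161]
```

View pics/crop1.png

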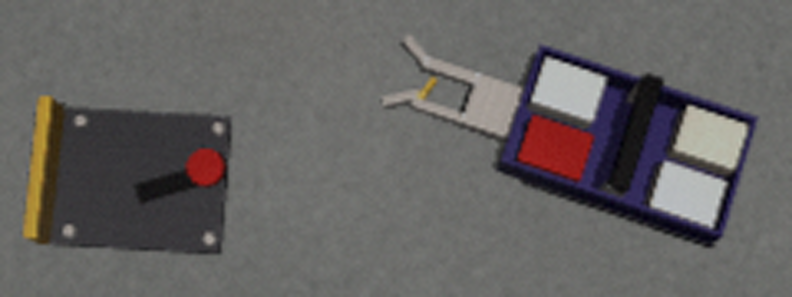

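```bash
cat >> h.py <<'E'
def big(m,box):
    z=np.zeros(m.shape,np.uint8); x0,x1,y0,y1=box; z[y0:y1,x0:x1]=m[y0:y1,x0:x1].astype(np.uint8)
    n,l,st,_=cv2.connectedComponentsWithStats(z); return l==1+st[1:,4].argmax()
def rect(S,m,z,name):
    v,u=np.nonzero(m); P=np.array([ray(S,a,b,z)[:2] for a,b in zip(u,v)],np.float32)
    r=cv2.minAreaRect(P); q=cv2.boxPoints(r); e=[q[1]-q[0],q[2]-q[1]]; e=max(e,key=np.linalg.norm); a=np.degrees(np.arctan2(e[1],e[0]))%180
    print(name,len(u),'c',np.round(r[0],4),'size',np.round(r[1],4),'long axis deg',round(a,1),'mean',np.round(P.mean(0),4)); return r
E
python3 - <<'E'
from h import *
s=snap('top'); f=s['frame'].astype(int); B,G,R=f[...,0],f[...,1],f[...,2]
mx=f.max(2); hsv=cv2.cvtColor(s['frame'],cv2.COLOR_BGR2HSV).astype(int)
rect(s,big((mx<50)&(B-G<12),(380,408,188,232)),.089,'handle')
rect(s,big((B-G>18)&(B-R>0),(350,432,180,250)),.055,'rim')
rect(s,big((R>110)&(abs(B-R)<40)&(mx>118),(312,358,178,212)),.024,'hook')
rect(s,big((mx<80)&(abs(R-B)<14)|((R>120)&(G<60)),(214,274,198,252)),.006,'plate')
m=big((R-B>40)&(G>70),(204,220,196,246)); rect(s,m,.05,'bump')
m=(R-B>45)&(G>70); v,u=np.nonzero(m[180:212,315:350]); print('latch',[ray(s,a+315,b+180,.02)[:2].round(4) for a,b in zip(u,v)])
E
```

```text
handle 250 c [ 0.5485 -0.1684] size [0.0263 0.1   ] long axis deg 169.0 mean [ 0.5504 -0.1699]
rim 938 c [ 0.5497 -0.1716] size [0.1908 0.1084] long axis deg 75.9 mean [ 0.5486 -0.1671]
hook 405 c [ 0.5878 -0.0242] size [0.1114 0.0658] long axis deg 74.4 mean [ 0.5842 -0.0348]
plate 2073 c [0.4894 0.2366] size [0.1237 0.1481] long axis deg 91.8 mean [0.4871 0.2369]
bump 211 c [0.4846 0.3148] size [0.1199 0.0131] long axis deg 1.9 mean [0.4844 0.3147]
latch [array([ 0.5976, -0.0038]), array([ 0.5978, -0.0067]), array([ 0.5947, -0.0041]), array([ 0.5949, -0.0069]), array([ 0.5915, -0.0015]), array([ 0.5917, -0.0043]), array([ 0.592 , -0.0071]), array([0.5883, 0.0011]), array([ 0.5886, -0.0017]), array([ 0.5888, -0.0045]), array([0.5851, 0.0037]), array([0.5854, 0.0009]), array([ 0.5856, -0.0019]), array([0.582 , 0.0063]), array([0.5822, 0.0035]), array([0.5825, 0.0007]), array([ 0.5827, -0.0022]), array([0.5791, 0.0061]), array([0.5793, 0.0032]), array([5.796e-01, 4.000e-04])]
```

```bash
cat >> h.py <<'E'
from scipy.spatial.transform import Rotation as Ro
def go(x,y,z,head):
    st=env.get_state(); Rt=Ro.from_euler('xyz',st['tool_rot']); T=Ro.from_euler('xyz',[np.pi,0,np.radians(head+90)])
    print('clock',round(float(st['clock']),2),'pos',np.round(st['position'],4),'head',round(float(np.degrees(st['tool_rot'][2])-90),2),'F',np.round(st['contact_force'],1))
    print('shift',np.round(Rt.inv().apply(np.array([x,y,z])-st['position']),4),'turn',np.round((Rt.inv()*T).as_rotvec(degrees=True),2))
E
python3 -m pendant '[[[-0.04,-0.03,0,0,0,0],[-0.08,-0.06,0,0,0,0],[-0.12,-0.09,0,0,0,0],[-0.16,-0.12,0,0,0,0],[-0.20,-0.15,0,0,0,0],[-0.24,-0.18,0,0,0,0],[-0.28,-0.21,0,0,0,0],[-0.31,-0.25,0,0,0,0],[-0.33,-0.29,0,0,0,0],[-0.35,-0.33,0,0,0,0]]]' 0.3 40
python3 -c "
from h import *
go(.5495,-.170,.15,75.8)"
```

```text
clock: 1.25
position: [0.449, 0.2764, 0.2394]
tool_rot: [3.141, 0.001, 2.851]
contact_force: [0.5, 0.5, -0.5]
width: 0.0598
gripper_force: 0.0
clock 1.25 pos [0.449  0.2764 0.2394] head 73.35 F [ 0.5  0.5 -0.5]
shift [-0.2242 -0.3989  0.0894] turn [ 0.01  0.03 -2.45]
```

```bash
python3 -m pendant '[[[-0.02,-0.04,0,0,0,0],[-0.044,-0.08,0.01,0,0,0],[-0.068,-0.12,0.02,0,0,-1],[-0.09,-0.16,0.03,0,0,-2],[-0.112,-0.2,0.04,0,0,-2.4],[-0.135,-0.24,0.05,0,0,-2.4],[-0.158,-0.28,0.06,0,0,-2.4],[-0.18,-0.32,0.07,0,0,-2.4],[-0.202,-0.36,0.08,0,0,-2.4],[-0.224,-0.399,0.09,0,0,-2.4]]]'
python3 - <<'E'
from h import *
c=snap('scene'); f=c['frame']; cv2.imwrite('pics/c2.png',cv2.resize(f[120:260,170:350],None,fx=4,fy=4,interpolation=cv2.INTER_CUBIC))
go(.5495,-.170,.069,75.8)
E
```

```text
clock: 2.25
position: [0.5492, -0.1699, 0.149]
tool_rot: [3.142, 0.0, 2.893]
contact_force: [1.4, -0.0, -0.4]
width: 0.0598
gripper_force: 0.0
clock 2.3 pos [ 0.55   -0.1803  0.1482] head 75.18 F [ 0.4 -6.  -0.2]
shift [0.0035 0.0104 0.0791] turn [-0.39  0.25 -0.62]
```

View pics/c2.png

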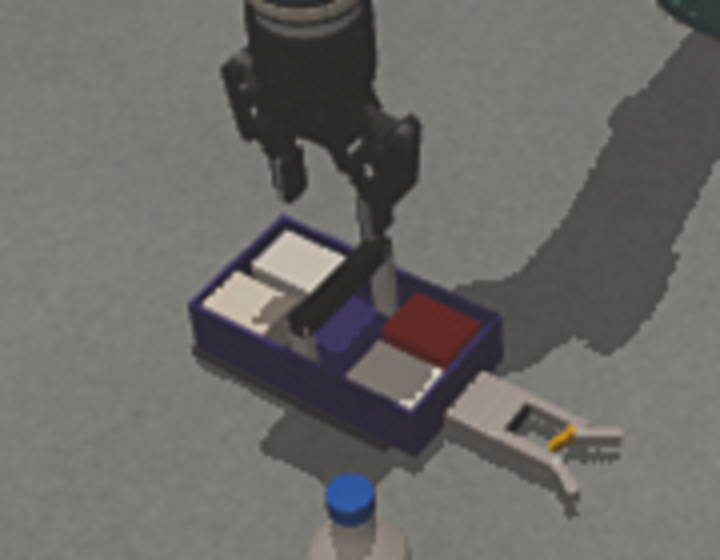

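The gripper is above the handle bar (crop pixels about 340,285), with a finger on each side of it. The hook and yellow latch, at about (560,437), are clear. I'll descend now.

```bash
python3 -m pendant '[[[0,0,0.005,0,0,0],[0,0,0.015,0,0,0],[0,0,0.025,0,0,0],[0,0,0.035,0,0,0],[0,0,0.045,0,0,0],[0,0,0.055,0,0,0],[0,0,0.065,0,0,0],[0,0,0.075,0,0,0],[0,0,0.08,0,0,0],[0,0,0.08,0,0,0]]]'
python3 -m pendant '[[[0,0,0,0,0,0],[0,0,0,0,0,0],[0,0,0,0,0,0],[0,0,0,0,0,0],[0,0,0,0,0,0],[0,0,0,0,0,0],[0,0,0,0,0,0],[0,0,0,0,0,0],[0,0,0,0,0,0],[0,0,0,0,0,0]]]' 1 70
python3 - <<'E'
from h import *
go(.5495,-.170,.069,75.8)
s=snap('top'); f=s['frame'].astype(int); B,G,R=f[...,0],f[...,1],f[...,2]
v,u=np.nonzero(((R-B>45)&(G>70))[180:212,315:350]); print('latch',len(u),np.mean([ray(s,a+315,b+180,.02)[:2] for a,b in zip(u,v)],0))
E
```

```text
clock: 3.3
position: [0.5484, -0.1678, 0.0684]
tool_rot: [-3.142, -0.002, 2.894]
contact_force: [0.8, 0.6, 0.1]
width: 0.06
gripper_force: 0.0
clock: 4.3
position: [0.5494, -0.1687, 0.0701]
tool_rot: [-3.141, 0.001, 2.893]
contact_force: [-1.3, -1.7, 6.1]
width: 0.0149
gripper_force: 69.7
clock 4.3 pos [ 0.5494 -0.1687  0.0701] head 75.77 F [-1.3 -1.7  6.1]
shift [-0.0005 -0.0013  0.0011] turn [-0.04  0.09 -0.03]
latch 19 [5.89337688e-01 1.52868472e-05]
```

```bash
python3 -c "
from h import *
go(.5067,-.0524,.0700,92)"
```

```text
clock 4.35 pos [ 0.5493 -0.1687  0.0701] head 75.77 F [-1.7 -1.6  5.7]
shift [ 6.990e-02  1.022e-01 -1.000e-04] turn [ -0.05   0.08 -16.23]
```

```bash
python3 -m pendant '[[[0.004,0.006,0,0,0,-1],[0.011,0.016,0,0,0,-2.5],[0.019,0.028,0,0,0,-4.4],[0.027,0.04,0,0,0,-6.3],[0.035,0.052,0,0,0,-8.2],[0.043,0.064,0,0,0,-10],[0.051,0.076,0,0,0,-12],[0.059,0.087,0,0,0,-13.8],[0.066,0.096,0,0,0,-15.3],[0.07,0.102,0,0,0,-16.2]]]'
python3 - <<'E'
from h import *
import time
s=snap('top'); cv2.imwrite('pics/t3.png',cv2.resize(s['frame'][160:260,200:400],None,fx=4,fy=4,interpolation=cv2.INTER_CUBIC))
go(.5067,-.0524,.0700,92)
f=s['frame'].astype(int); B,G,R=f[...,0],f[...,1],f[...,2]
m=((R-B>45)&(G>70)); m[:,:270]=0; m[:,380:]=0; v,u=np.nonzero(m); print('latch',len(u),np.mean([ray(s,a,b,.02)[:2] for a,b in zip(u,v)],0))
rect(s,big((R>100)&(abs(B-R)<40)&(mx:=f.max(2)>112),(262,330,180,245)),.024,'hook')
E
```

```text
clock: 5.35
position: [0.5067, -0.0507, 0.0701]
tool_rot: [-3.141, 0.003, -3.104]
contact_force: [2.5, -4.9, 5.7]
width: 0.0144
gripper_force: 70.1
clock 5.4 pos [ 0.5063 -0.0495  0.0701] head -267.72 F [-0.  -1.9  7.5]
shift [-0.0003 -0.0029  0.0001] turn [0.03 0.1  0.28]
latch 1388 [0.77693679 0.12186868]
hook 2034 c [0.5345 0.0897] size [0.1838 0.192 ] long axis deg 95.1 mean [0.5532 0.121 ]
```

View pics/t3.png

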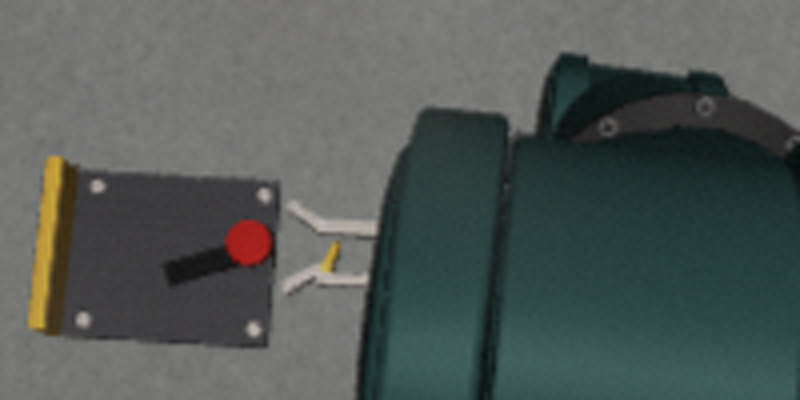

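The hook mouth tips are at crop pixels (291,205) and (287,290), and the pin head at (248,242) lies on the mouth's axis. I'll advance gently from here.

```bash
python3 -m pendant '[[[0,0.002,0,0,0,0],[0,0.006,0,0,0,0],[0,0.011,0,0,0,0],[0,0.016,0,0,0,0],[0,0.021,0,0,0,0],[0,0.026,0,0,0,0],[0,0.030,0,0,0,0],[0,0.033,0,0,0,0],[0,0.035,0,0,0,0],[0,0.035,0,0,0,0]]]'
python3 - <<'E'
from h import *
s=snap('top'); cv2.imwrite('pics/t4.png',cv2.resize(s['frame'][190:250,220:320],None,fx=6,fy=6,interpolation=cv2.INTER_CUBIC))
go(.5035,.0325,.0700,92)
E
```

```text
clock: 6.4
position: [0.5047, -0.0168, 0.0701]
tool_rot: [-3.141, 0.001, -3.106]
contact_force: [0.4, -4.9, 9.3]
width: 0.0149
gripper_force: 70.4
clock 6.45 pos [ 0.5047 -0.0168  0.0701] head -267.94 F [-0.7 -4.6  9.2]
shift [-0.0006  0.0493  0.0001] turn [-0.04  0.04  0.06]
```

View pics/t4.png

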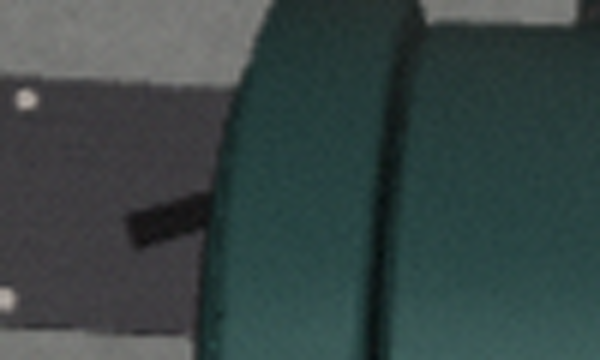

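The arm now hides the pin from the top camera (only the slot at (170,220) and the plate screws show). From here I'll work by force feedback and the scene camera.

```bash
python3 -m pendant '[[[0,0.001,-0.0008,0,0,0],[0,0.002,-0.0008,0,0,0],[0,0.003,-0.0008,0,0,0],[0,0.004,-0.0008,0,0,0],[0,0.005,-0.0008,0,0,0],[0,0.006,-0.0008,0,0,0],[0,0.007,-0.0008,0,0,0],[0,0.008,-0.0008,0,0,0],[0,0.009,-0.0008,0,0,0],[0,0.01,-0.0008,0,0,0]]]'
python3 - <<'E'
from h import *
s=snap('scene'); cv2.imwrite('pics/s5.png',cv2.resize(s['frame'][180:270,300:460],None,fx=5,fy=5,interpolation=cv2.INTER_CUBIC))
go(.5035,.0325,.0700,92)
E
```

```text
clock: 7.45
position: [0.5047, -0.0066, 0.0701]
tool_rot: [3.142, 0.0, -3.107]
contact_force: [0.1, -4.3, 4.1]
width: 0.015
gripper_force: 69.6
clock 7.5 pos [ 0.5047 -0.0064  0.0701] head -267.98 F [-0.1 -3.5  4.1]
shift [-0.0001  0.0389  0.0001] turn [0.01 0.02 0.02]
```

View pics/s5.png

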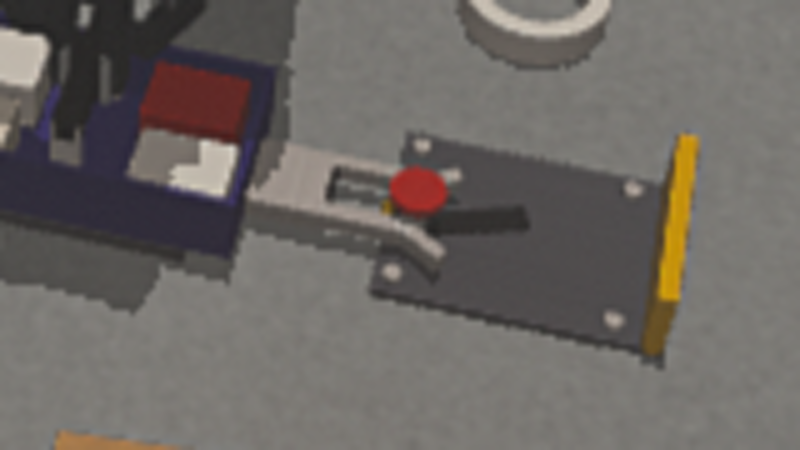

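The red head at (418,190) sits between the flares just ahead of the throat, with the latch visible at (387,208). It's aligned, so I'll push on slowly.

```bash
python3 -m pendant '[[[0,0.001,0,0,0,0],[0,0.002,0,0,0,0],[0,0.003,0,0,0,0],[0,0.004,0,0,0,0],[0,0.005,0,0,0,0],[0,0.006,0,0,0,0],[0,0.007,0,0,0,0],[0,0.008,0,0,0,0],[0,0.009,0,0,0,0],[0,0.01,0,0,0,0]]]'
```

```text
clock: 8.5
position: [0.5042, -0.002, 0.0704]
tool_rot: [-3.136, 0.0, -3.11]
contact_force: [-0.2, -14.5, 7.1]
width: 0.015
gripper_force: 70.2
```

```bash
python3 -m pendant '[[[0,0.001,0,0,0,0],[0,0.002,0,0,0,0],[0,0.003,0,0,0,0],[0,0.004,0,0,0,0],[0,0.005,0,0,0,0],[0,0.006,0,0,0,0],[0,0.006,0,0,0,0],[0,0.006,0,0,0,0],[0,0.006,0,0,0,0],[0,0.006,0,0,0,0]]]'
```

```text
clock: 9.5
position: [0.5021, 0.0047, 0.0703]
tool_rot: [-3.137, -0.004, -3.107]
contact_force: [-2.2, -12.9, 9.0]
width: 0.0146
gripper_force: 70.5
```

```bash
python3 -m pendant '[[[0,0.001,0,0,0,0],[0,0.002,0,0,0,0],[0,0.003,0,0,0,0],[0,0.004,0,0,0,0],[0,0.005,0,0,0,0],[0,0.006,0,0,0,0],[0,0.007,0,0,0,0],[0,0.007,0,0,0,0],[0,0.007,0,0,0,0],[0,0.007,0,0,0,0]]]'
python3 -c "
from h import *
go(.5035,.0325,.0700,92)"
```

```text
clock: 10.5
position: [0.5015, 0.0128, 0.0701]
tool_rot: [-3.138, -0.004, -3.107]
contact_force: [-2.3, -10.1, 8.3]
width: 0.015
gripper_force: 70.4
clock 10.5 pos [0.5015 0.0128 0.0701] head -268.03 F [ -2.3 -10.1   8.3]
shift [-0.0027  0.0196  0.    ] turn [-0.2  -0.24 -0.03]
```

```bash
python3 -m pendant '[[[0,0.001,0,0,0,0],[0,0.002,0,0,0,0],[0,0.003,0,0,0,0],[0,0.004,0,0,0,0],[0,0.005,0,0,0,0],[0,0.006,0,0,0,0],[0,0.007,0,0,0,0],[0,0.008,0,0,0,0],[0,0.008,0,0,0,0],[0,0.008,0,0,0,0]]]'
```

```text
clock: 11.5
position: [0.5012, 0.0241, 0.0701]
tool_rot: [-3.141, -0.004, -3.104]
contact_force: [-3.0, -2.9, 7.5]
width: 0.0151
gripper_force: 70.3
```

```bash
python3 -m pendant '[[[0,0.001,0,0,0,0],[0,0.002,0,0,0,0],[0,0.003,0,0,0,0],[0,0.004,0,0,0,0],[0,0.005,0,0,0,0],[0,0.005,0,0,0,0],[0,0.005,0,0,0,0],[0,0.005,0,0,0,0],[0,0.005,0,0,0,0],[0,0.005,0,0,0,0]]]'
```

```text
clock: 12.5
position: [0.5026, 0.0293, 0.0701]
tool_rot: [3.141, -0.001, -3.107]
contact_force: [-1.2, -3.6, 5.4]
width: 0.0148
gripper_force: 69.9
```

```bash
python3 -m pendant '[[[0,0.0005,0,0,0,0],[0,0.001,0,0,0,0],[0,0.0015,0,0,0,0],[0,0.002,0,0,0,0],[0,0.0025,0,0,0,0],[0,0.003,0,0,0,0],[0,0.003,0,0,0,0],[0,0.003,0,0,0,0],[0,0.003,0,0,0,0],[0,0.003,0,0,0,0]]]'
```

```text
clock: 13.5
position: [0.503, 0.0315, 0.0701]
tool_rot: [-3.141, -0.0, -3.107]
contact_force: [-0.2, -5.4, 5.0]
width: 0.0147
gripper_force: 69.9
```

```bash
python3 -m pendant '[[[0,0.0005,0,0,0,0],[0,0.001,0,0,0,0],[0,0.0015,0,0,0,0],[0,0.002,0,0,0,0],[0,0.002,0,0,0,0],[0,0.002,0,0,0,0],[0,0.002,0,0,0,0],[0,0.002,0,0,0,0],[0,0.002,0,0,0,0],[0,0.002,0,0,0,0]]]'
python3 - <<'E'
from h import *
s=snap('scene'); cv2.imwrite('pics/s6.png',cv2.resize(s['frame'][190:250,340:440],None,fx=8,fy=8,interpolation=cv2.INTER_CUBIC))
E
```

```text
clock: 14.5
position: [0.503, 0.0316, 0.0701]
tool_rot: [-3.139, -0.0, -3.109]
contact_force: [-0.1, -9.8, 4.0]
width: 0.0151
gripper_force: 69.9
```

View pics/s6.png

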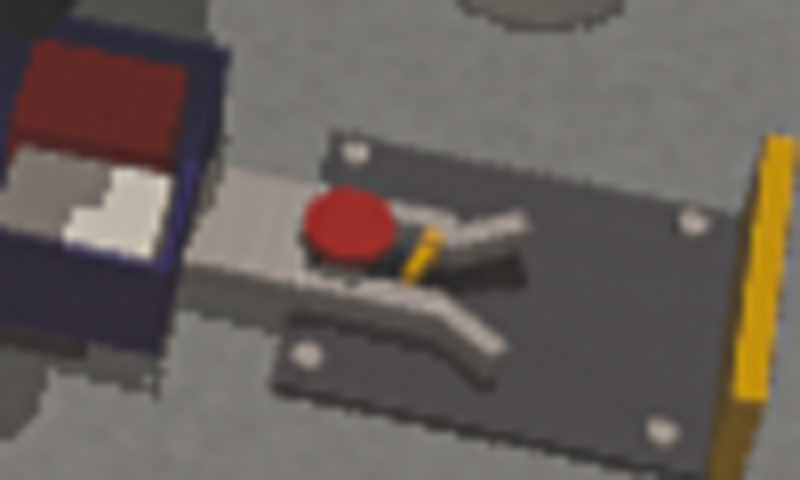

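The latch at (423,257) lies across the throat behind the pin at (350,225). The tray stopped dead at y=0.0316 as the force rose, so the pin is home on the pad. Next is the gentle pull back.

```bash
python3 -m pendant '[[[0,-0.001,0,0,0,0],[0,-0.0025,0,0,0,0],[0,-0.004,0,0,0,0],[0,-0.0055,0,0,0,0],[0,-0.007,0,0,0,0],[0,-0.0085,0,0,0,0],[0,-0.01,0,0,0,0],[0,-0.011,0,0,0,0],[0,-0.012,0,0,0,0],[0,-0.012,0,0,0,0]]]'
```

```text
clock: 15.55
position: [0.504, 0.022, 0.0701]
tool_rot: [-3.142, 0.001, -3.107]
contact_force: [1.1, 3.7, 2.3]
width: 0.0144
gripper_force: 69.5
```

```bash
python3 -m pendant '[[[0,-0.0005,0,0,0,0],[0,-0.001,0,0,0,0],[0,-0.0015,0,0,0,0],[0,-0.002,0,0,0,0],[0,-0.0025,0,0,0,0],[0,-0.003,0,0,0,0],[0,-0.003,0,0,0,0],[0,-0.003,0,0,0,0],[0,-0.003,0,0,0,0],[0,-0.003,0,0,0,0]]]'
```

```text
clock: 16.55
position: [0.5036, 0.019, 0.0701]
tool_rot: [-3.141, -0.0, -3.107]
contact_force: [-0.5, 2.2, 1.4]
width: 0.0148
gripper_force: 69.5
```

```bash
python3 -m pendant '[[[0,-0.0005,0,0,0,0],[0,-0.001,0,0,0,0],[0,-0.0015,0,0,0,0],[0,-0.002,0,0,0,0],[0,-0.0025,0,0,0,0],[0,-0.003,0,0,0,0],[0,-0.003,0,0,0,0],[0,-0.003,0,0,0,0],[0,-0.003,0,0,0,0],[0,-0.003,0,0,0,0]]]'
```

```text
clock: 17.55
position: [0.5036, 0.0179, 0.0701]
tool_rot: [3.14, -0.0, -3.105]
contact_force: [-0.3, 6.9, 3.1]
width: 0.0146
gripper_force: 69.6
```

```bash
python3 -m pendant '[[[0,-0.0005,0,0,0,0],[0,-0.001,0,0,0,0],[0,-0.0015,0,0,0,0],[0,-0.002,0,0,0,0],[0,-0.002,0,0,0,0],[0,-0.002,0,0,0,0],[0,-0.002,0,0,0,0],[0,-0.002,0,0,0,0],[0,-0.002,0,0,0,0],[0,-0.002,0,0,0,0]]]'
```

```text
clock: 18.55
position: [0.5037, 0.0177, 0.0701]
tool_rot: [3.138, -0.0, -3.105]
contact_force: [-0.4, 10.2, 3.0]
width: 0.0148
gripper_force: 69.6
```

The latch holds at about 10 N with no movement. I'll ease off and let go.

```bash
python3 -m pendant '[[[0,0.001,0,0,0,0],[0,0.002,0,0,0,0],[0,0.003,0,0,0,0],[0,0.003,0,0,0,0],[0,0.003,0,0,0,0],[0,0.003,0,0,0,0],[0,0.003,0,0,0,0],[0,0.003,0,0,0,0],[0,0.003,0,0,0,0],[0,0.003,0,0,0,0]]]'
python3 -m pendant '[[[0,0,0,0,0,0],[0,0,0,0,0,0],[0,0,0,0,0,0],[0,0,0,0,0,0],[0,0,0,0,0,0],[0,0,0,0,0,0],[0,0,0,0,0,0],[0,0,0,0,0,0],[0,0,0,0,0,0],[0,0,0,0,0,0]]]' 0.3
python3 -m pendant '[[[0,0,-0.005,0,0,0],[0,0,-0.015,0,0,0],[0,0,-0.03,0,0,0],[0,0,-0.05,0,0,0],[0,0,-0.07,0,0,0],[0,0,-0.09,0,0,0],[0,0,-0.11,0,0,0],[0,0,-0.13,0,0,0],[0,0,-0.14,0,0,0],[0,0,-0.14,0,0,0]]]'
python3 - <<'E'
from h import *
s=snap('scene'); cv2.imwrite('pics/s7.png',cv2.resize(s['frame'][150:300,280:460],None,fx=4,fy=4,interpolation=cv2.INTER_CUBIC))
E
```

```text
clock: 19.55
position: [0.5037, 0.0177, 0.0701]
tool_rot: [3.141, 0.0, -3.107]
contact_force: [0.7, 5.0, 1.7]
width: 0.0148
gripper_force: 69.6
clock: 20.55
position: [0.5037, 0.0172, 0.0701]
tool_rot: [3.142, 0.0, -3.107]
contact_force: [-0.2, 1.0, 0.8]
width: 0.0597
gripper_force: 0.0
clock: 21.55
position: [0.5047, 0.0172, 0.2118]
tool_rot: [3.141, 0.004, -3.107]
contact_force: [-0.1, -0.5, -0.5]
width: 0.06
gripper_force: 0.0
```

View pics/s7.png

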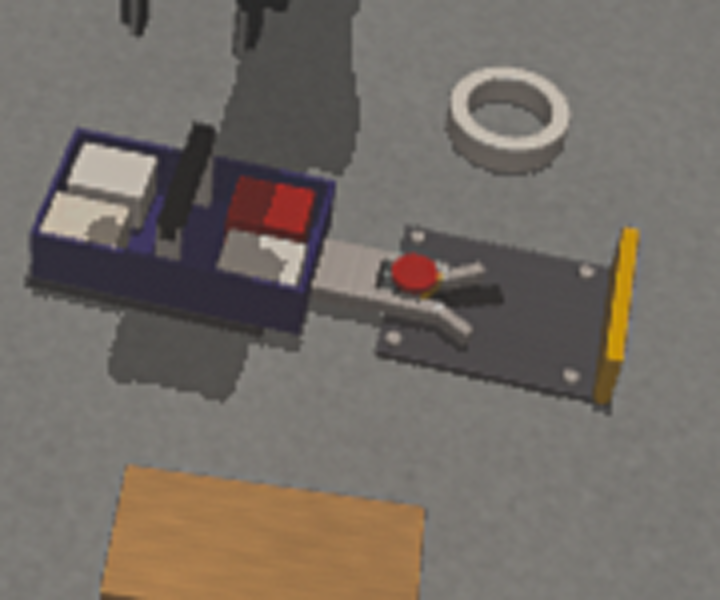

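The tray is flat on the bench. The pin (413,272) is held behind the shut yellow latch (432,287), and the gripper is clear above.

```bash
python3 -c "
from bench import env
print(env.finish_job())"
```

```text
the job is handed in; nothing more can be done
None
```

The tray is hitched on the pin with the latch shut: it was pushed home against the pad, the latch held a pull of about 10 N without moving, and the tray was released flat on the bench. Wrist-force readings (taken at the end of each move) stayed under about 15 N horizontally, and the job was handed in at about 21.6 s.

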